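# Fit the fifth reagent bottle into a tight rack row

### The job

Load the rectangular blue-capped reagent bottle into the middle of the rack's row. The gap there is too narrow, and with the row closed up against the end plates there is only just room, so first nudge the bottles on either side apart, then slide the blue-capped bottle down between them until it stands fully home on the runners, and let it go. Work gently: never push on the standing bottles with more than 20 N, whether with the gripper or with the new bottle, and never press on the rack with more than 25 N; do not tip or lift the bottles already there, leave all five standing upright in the rack, and leave everything else on the bench alone.

Things in the scene. Friction and masses are not known exactly. Their poses are not given: they have to be found in the camera images.
- new_bottle_mid (a point): Bottle to load: white, rectangular, blue cap, blue label stripe. 66 (x) x 58 (y, must fit the row) x 100 mm tall, 0.19 to 0.33 kg. Flat sides up to a flat shoulder at 72 mm, foot bevelled 2 mm; neck; octagonal cap from 78 to 100 mm, 30 mm across flats, flats square to x and y. This point: its centre, 50 mm above its underside, z up. Starts upright on the bench, to the right (-y) of the rack.
- tray: Low metal spill tray, 89 x 329 x 15 mm, fixed to the bench; in it stands the grey bottle rack. Origin: centre of its underside; y along the row, x across, z up. The rack fits the tray closely across, but along the row it stands anywhere up to 8 mm off the tray's centre (not measured: feel or look for its end plates). It keeps its place unless pushed very hard.
- rack_spot (a point): Tray centre, at the height of the rack's slick white runners (10 mm above the bench), on which bottles slide at about 0.5 N each. The rack inside: 292.5 mm long (y), 71 mm wide (x), rails to 28 mm and end plates to 78 mm above the bench. Five bottles closed up leave 2.5 mm of play in all. Two stand each side of a middle gap of 34 to 37 mm; the other gaps, 1 to 18 mm each, are behind them.
- red_bottle: One of four bottles already in the rack, same size, shape and weight as the blue-capped one, but red cap. Origin: centre of its underside; z up, x its 66 mm side (across the rack), y its 58 mm side (along the row). It starts standing on the runners, skewed by up to 2 degrees; which bottle stands where in the row changes.
- yellow_bottle: One of four bottles already in the rack, same size, shape and weight as the blue-capped one, but yellow cap. Origin: centre of its underside; z up, x its 66 mm side (across the rack), y its 58 mm side (along the row). It starts standing on the runners, skewed by up to 2 degrees; which bottle stands where in the row changes.
- green_bottle: One of four bottles already in the rack, same size, shape and weight as the blue-capped one, but green cap. Origin: centre of its underside; z up, x its 66 mm side (across the rack), y its 58 mm side (along the row). It starts standing on the runners, skewed by up to 2 degrees; which bottle stands where in the row changes.
- white_bottle: One of four bottles already in the rack, same size, shape and weight as the blue-capped one, but white cap. Origin: centre of its underside; z up, x its 66 mm side (across the rack), y its 58 mm side (along the row). It starts standing on the runners, skewed by up to 2 degrees; which bottle stands where in the row changes.
- tip_box: Bystander to be left alone: blue box of yellow pipette tips, 85 x 122 x 56 mm; origin at the centre of its underside.
- tube_rack: Bystander to be left alone: orange rack of small tubes, 75 x 194 x 45 mm; origin at the centre of its underside.
- amber_jar: Bystander to be left alone: amber glass jar with a black lid, 64 mm across, 100 mm tall; origin at the centre of its underside.
- beaker: Bystander to be left alone: clear beaker, 70 mm across, 85 mm tall; origin at the centre of its underside.
- buffer_flask: Bystander to be left alone: white round bottle with a blue cap, 72 mm across, 160 mm tall; origin at the centre of its underside.
Mind the look-alikes: they are no part of the job. What is shaped like the part that bears new_bottle_mid but pink is not meant. What is shaped like the white_bottle but purple is not meant.

How it is judged (in metres and radians):
At the end, for the whole second after the job is handed in: All five bottles stand still and released in the rack, undersides within 2 mm of the runners, within 6 mm of the tray's centre line, upright within 0.06 rad; the blue-capped one is in the middle place, within 14 mm of the tray's centre in y (z of new_bottle_mid in the frame of tray between 0.058 and 0.062 m and y of new_bottle_mid in the frame of tray between -0.014 and 0.014 m and x of new_bottle_mid in the frame of tray between -0.006 and 0.006 m and angle between each of new_bottle_mid, red_bottle, yellow_bottle, green_bottle, white_bottle's own z axis and vertical below 0.06 rad and linear speed of each of new_bottle, red_bottle, yellow_bottle, green_bottle, white_bottle below 0.02 m/s and z of red_bottle in the frame of tray between 0.008 and 0.012 m and x of red_bottle in the frame of tray between -0.006 and 0.006 m and z of yellow_bottle in the frame of tray between 0.008 and 0.012 m and x of yellow_bottle in the frame of tray between -0.006 and 0.006 m and z of green_bottle in the frame of tray between 0.008 and 0.012 m and x of green_bottle in the frame of tray between -0.006 and 0.006 m and z of white_bottle in the frame of tray between 0.008 and 0.012 m and x of white_bottle in the frame of tray between -0.006 and 0.006 m); the robot touches nothing.
It fails at once if the robot pushes a bottle of the row with more than 20 N (contact force between any of the fingers, the arm and red_bottle above 20 N or contact force between any of the fingers, the arm and yellow_bottle above 20 N or contact force between any of the fingers, the arm and green_bottle above 20 N or contact force between any of the fingers, the arm and white_bottle above 20 N).
It fails at once if the new bottle is pressed or jammed against a bottle of the row with more than 20 N (contact force between new_bottle and red_bottle above 20 N or contact force between new_bottle and yellow_bottle above 20 N or contact force between new_bottle and green_bottle above 20 N or contact force between new_bottle and white_bottle above 20 N).
It fails at once if the rack or its tray is pressed by the robot or by the new bottle with more than 25 N (contact force between any of the fingers, the arm, new_bottle and tray above 25 N).
It fails at once if a bottle of the row is tipped by more than about 17 degrees or lifted by more than 20 mm (angle between any of red_bottle, yellow_bottle, green_bottle, white_bottle's own z axis and vertical above 0.3 rad or height (world z) of any of red_bottle, yellow_bottle, green_bottle, white_bottle above 0.03 m).
It fails at once if something else on the bench is shifted by more than 15 mm (distance of any of tip_box, tube_rack, amber_jar, beaker, buffer_flask from where it was at the start of the episode above 0.015 m).
It also fails if it takes over 70 s, if anything falls off the work surface, if the arm or the gripper's body presses on something with over 40 N, if the wrist force passes 120 N, or if a joint passes its speed limit or range.

### The arm

A 6-joint arm with a two-finger parallel gripper is mounted at the origin on the work surface. World frame = base frame: x ahead of the robot, y to its left, z up, the work surface at z = 0. Lengths are in m, angles in degrees, forces in N, time in s.
With the tool pointing down it reaches from about 0.375 to 0.9 m from the base axis. Payload 3.1 kg.
Tool frame: the origin (TCP) lies between the finger pads; the fingertips stand 11 mm ahead of it and the grasp point (between the pads) lies 8 mm behind it; z points along the fingers, y is the line along which they close (so a half turn about z gives the same grasp; the last joint's range is limited). The gripper opens to 85 mm and grips with 20 to 120 N. Pads are 22 mm wide; open, the fingers measure 114 mm over their backs; the gripper's body (76 mm by 85 mm) begins 54 mm behind the grasp point. The pads swing forward as they close: fully open they stand 13 mm farther back than shut.
Start: joints at [-73.596, 30.224, 82.088, -0, 67.689, -10.227], TCP at [0.28, -0.559, 0.242] pointing down, gripper open.
Joint ranges: [-176.69, 176.69], [-43.24, 126.21], [12.49, 139.97], [-82, 262], [0, 151.66], [-163.58, 163.58]. Speed limits (degrees/s): [159.86, 159.86, 180, 180, 180, 180].

### API

Orientations are given as [roll, pitch, yaw] about the fixed x, y, z axes, in that order (R = Rz(yaw) Ry(pitch) Rx(roll)).
In Python, from workcell import ctrl, get_image gives the robot as it stands.
- The arm moves only by the shell command python3 -m crank 'ROWS' [OPENING]. ROWS is JSON, a list of rows, each a list of 2 entries, a list of its own where there are three numbers: the shift along the tool's x, y, z in m, then the turn about the tool's z in rad. A call has 1 to 12 rows; each row is the pose to reach, as a shift and turn from the pose commanded when the call began, along the tool's axes at that moment; what a row does not reach only later rows make up. A row lasts 1/12 s, in which the tool goes at most 41.7 mm and 7.16 degrees, less where a joint would pass 70% of its speed; a pose out of reach is approached as far as the arm can. A call with a gripper value outside its range is refused whole. OPENING is the finger opening in m, from 0 to 0.0854, set as the call begins (- or left out, the last holds). The fingers move at their own pace and stop on an object; the grip force is fixed at half the most. Time passes only in rows, so rows that repeat a pose let the fingers close. It gives the time, the measured TCP pose, the force, the opening and the grip force at its end, in the units of the state.
- ctrl.observe(): the state, without advancing time (a new reading comes with each control period).
- get_image(name): name is "side" or "top" or "wrist"; returns a dict with "color" (420x560x3 uint8, red, green, blue), "depth" (420x560 float32, m along the optical axis (not along the pixel's ray), 0 where there is no reading), "camera_matrix" (3x3 intrinsics, pixels), "R" (3x3) and "t" (3): a world point X has camera coordinates R X + t. Camera axes: x right, y down, z forward; pixel columns grow to the right and rows downward; lengths in m; the calibration is good to about 2 mm. A picture is of the moment at which its call begins.
- ctrl.job_done(): hands the job in; it is judged then, once.
The state is a dict: "clock": time; "joints": joint angles; "joint_vel": joint speeds; "effort": joint torques, N m; "ee_pos": TCP position; "eef_rot": TCP orientation; "contact_force": force on the tool from outside, world axes, zero at the start; "ft_torque": the same for the moment, N m; "gripper_width": opening from 0.0 (shut) to 1.0 (fully open); "finger_force": force on a finger pad.
Only numpy, scipy, OpenCV 4.12 (cv2) and the standard library are available. Lean on these libraries where they do the work, as an engineer would, in place of code of your own. Each camera call takes 0.05 s, during which the arm holds its last target. There are 200 camera calls.

## Working session

There is one attempt and no reset: what is moved stays moved. The work goes in short steps, Python scripts to look and compute and a shell command to move; the robot and the scene stay as the last step left them, time stands still between calls to the robot, and variables do not carry over. Pictures are saved under pics/ and viewed, at most 10 in all, crops included, and the job is handed in when it is done.

```bash
mkdir -p pics; ls
python3 - <<'E'
from workcell import ctrl,get_image
import cv2,numpy as np
print(ctrl.observe())
for n in("top","side"):
    g=get_image(n);cv2.imwrite(f"pics/{n}0.png",g["color"][:,:,::-1]);np.savez(f"{n}0.npz",**g)
    print(n,g["camera_matrix"],g["R"],g["t"])
E
```

```text
pics
{'clock': 0.0, 'joints': array([-7.35973549e+01,  3.02780631e+01,  8.21564518e+01,  1.09936557e-03,
        6.76897317e+01, -1.02279181e+01]), 'joint_vel': array([ 0.0085762 ,  0.01146997, -0.10449685, -0.07626947, -0.14922501,
        0.01419888]), 'effort': array([ 1.62200358e-03, -4.42347443e+01, -1.78022987e+01, -9.33523552e-05,
        8.11901351e-03, -6.35569506e-06]), 'ee_pos': array([ 0.27997359, -0.55800923,  0.24134292]), 'eef_rot': array([-1.79877908e+02, -2.30617699e-02,  2.66301201e+01]), 'contact_force': array([ 0.15054606,  0.52683425, -0.34446012]), 'ft_torque': array([ 0.01974614, -0.009959  ,  0.04463635]), 'finger_force': 0.0, 'gripper_width': 0.9989406277879143}
top [[541.60688918   0.         279.07936722]
 [  0.         541.60688918 204.90471142]
 [  0.           0.           1.        ]] [[ 0.02307574 -0.9996624   0.01194117]
 [-0.98071335 -0.02495393 -0.19385207]
 [ 0.19408461 -0.00723759 -0.98095809]] [-0.03965991  0.59854023  1.58426082]
side [[450.19192356   0.         285.07651628]
 [  0.         450.19192356 212.16053616]
 [  0.           0.           1.        ]] [[-0.94010193 -0.34047301  0.01692586]
 [-0.24540815  0.64147959 -0.72682789]
 [ 0.23660768 -0.68744604 -0.68661105]] [0.54353809 0.20699526 1.15559898]
```

View pics/top0.png

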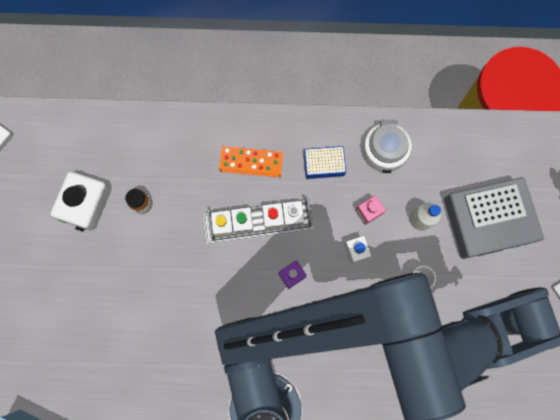

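View pics/side0.png

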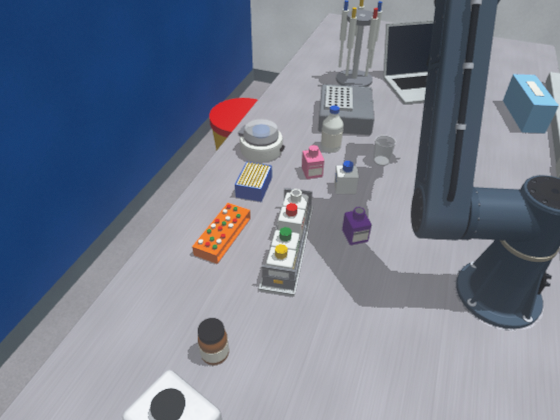

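Candidates for the bottle to load: white square with a blue cap at top (358,248), the round buffer flask at (430,212), pink at (371,209) and purple at (292,274). Only (358,248) is white, rectangular and blue-capped. The row from left (+y) is yellow (221,221), green (242,218), a gap, red (273,213), white (294,211). I'll confirm with an enlarged crop and measure.

```bash
cat > h.py <<'E'
import numpy as np,cv2
from workcell import ctrl,get_image
def ray(g,u,v,z):
    K,R,t=g["camera_matrix"],g["R"],g["t"]
    c=-R.T@t; d=R.T@np.linalg.inv(K)@np.array([u,v,1.]); return c+d*(z-c[2])/d[2]
def mask(img,lo,hi): return cv2.inRange(cv2.cvtColor(img,cv2.COLOR_RGB2HSV),np.array(lo),np.array(hi))
def blobs(m,minA=15):
    n,_,s,c=cv2.connectedComponentsWithStats(m); return [(s[i,4],c[i],s[i]) for i in range(1,n) if s[i,4]>=minA]
E
python3 - <<'E'
from h import *
g=np.load("top0.npz");im=g["color"]
for n,lo,hi in(("blue",(105,150,80),(125,255,255)),("red",(0,180,120),(5,255,255)),("yel",(20,150,120),(28,255,255)),("grn",(55,120,50),(85,255,255))):
    for a,c,s in blobs(mask(im,lo,hi)):
        if 140<c[1]<300: print(n,a,c.round(1),ray(g,*c,.10 if n=="blue" else .11).round(4))
crop=im[180:270,190:390]
cv2.imwrite("pics/crop.png",cv2.resize(crop,None,fx=4,fy=4,interpolation=cv2.INTER_CUBIC)[:,:,::-1])
E
```

```text
blue 101 [324.8 174.9] [ 0.686  -0.1595  0.1   ]
blue 91 [434.2 210. ] [ 0.5875 -0.4844  0.1   ]
blue 73 [359.4 247.5] [ 0.4706 -0.262   0.1   ]
red 62 [272.6 213.1] [ 0.5642 -0.0063  0.11  ]
yel 77 [220.4 220.4] [0.5387 0.1454 0.11  ]
grn 69 [241.  217.6] [0.5487 0.0855 0.11  ]
```

View pics/crop.png

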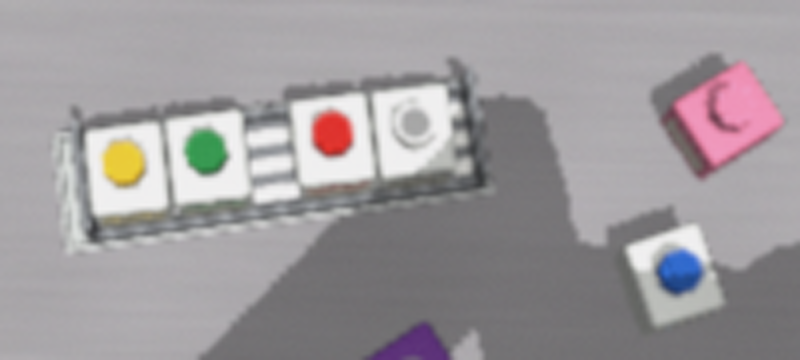

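The crop confirms it: the white square bottle with the blue octagonal cap at crop (680,270) is the one to load, and the row is yellow, green, gap, red, white. I'm moving above the gap, about (0.5565, 0.040), with the tool yaw at about 99.5° so the narrow 22 mm side of the fingers lies along the row.

```bash
R='[[0.515,-0.411,0],-1.272]'
cat >> h.py <<'E'
from scipy.spatial.transform import Rotation as Ro
def delta(p,yaw):
    s=ctrl.observe();R=Ro.from_euler('xyz',s["eef_rot"],degrees=True).as_matrix()
    R0=Ro.from_euler('xyz',[180,0,s["eef_rot"][2]],degrees=True).as_matrix()
    print("shift",(R0.T@(np.array(p)-s["ee_pos"])).round(4),"turn",round(-np.deg2rad(yaw-s["eef_rot"][2]),3),"at",s["ee_pos"].round(4),s["eef_rot"].round(2),"F",s["contact_force"].round(1),"t",round(s["clock"],2))
E
python3 -m crank '[[[0.515,-0.411,0],-1.272],[[0.515,-0.411,0],-1.272],[[0.515,-0.411,0],-1.272],[[0.515,-0.411,0],-1.272],[[0.515,-0.411,0],-1.272],[[0.515,-0.411,0],-1.272],[[0.515,-0.411,0],-1.272],[[0.515,-0.411,0],-1.272],[[0.515,-0.411,0],-1.272],[[0.515,-0.411,0],-1.272],[[0.515,-0.411,0],-1.272],[[0.515,-0.411,0],-1.272]]' 0
python3 -c "
from h import *
delta([.5565,.0396,.242],99.5)"
```

```text
clock: 1.1
ee_pos: [0.4899, -0.1026, 0.2421]
eef_rot: [-180.0, -0.0, 99.6]
contact_force: [0.9, -0.3, 0.2]
gripper_width: 0.001
finger_force: 0.0
shift [1.292e-01 8.930e-02 1.000e-04] turn 0.001 at [ 0.4899 -0.1026  0.2421] [-1.7997e+02 -2.0000e-02  9.9560e+01] F [ 0.9 -0.3  0.2] t 1.1
```

```bash
python3 -m crank '[[[0.129,0.089,0],0],[[0.129,0.089,0],0],[[0.129,0.089,0],0],[[0.129,0.089,0],0],[[0.129,0.089,0],0],[[0.129,0.089,0],0]]'
python3 -c "
from h import *
g=get_image('wrist');np.savez('w1.npz',**g);cv2.imwrite('pics/w1.png',g['color'][:,:,::-1])
delta([.5565,.0396,.242],99.5)"
```

```text
clock: 1.6
ee_pos: [0.5561, 0.0389, 0.2418]
eef_rot: [-179.9, 0.0, 99.7]
contact_force: [-0.4, -1.5, -0.2]
gripper_width: -0.002
finger_force: 0.0
shift [ 0.0018  0.0012 -0.0002] turn 0.002 at [0.5556 0.0377 0.2418] [-1.7991e+02  1.0000e-02  9.9620e+01] F [0.1 0.  0.1] t 1.65
```

View pics/w1.png

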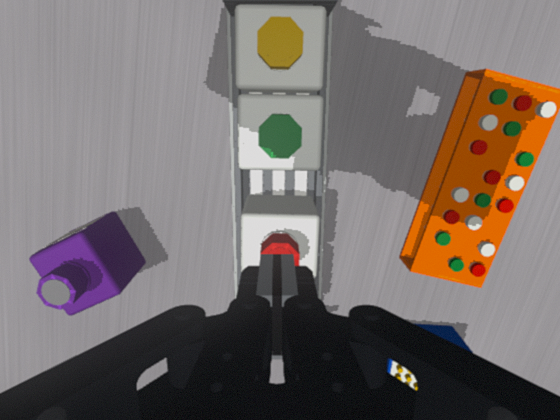

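The wrist view has +y up. Yellow is at (280,43), green at (280,135) and red is partly hidden at (280,245). The runners show in the gap between green's edge (v≈168) and red's edge (v≈213). Next I'll work out the gap edges and the rail direction.

Run:
```python
from h import *
g=np.load("w1.npz");im=g["color"]
for n,lo,hi in(("yel",(20,150,90),(28,255,255)),("grn",(55,120,30),(85,255,255))):
    b=max(blobs(mask(im[:280,220:340],lo,hi)),key=lambda x:x[0]);c=b[1]+[220,0];print(n,c.round(1),ray(g,*c,.11).round(4))
gray=cv2.cvtColor(im,cv2.COLOR_RGB2GRAY)
for v in(80,120,190,230): print(v,gray[v,222:246],gray[v,314:338])
for u in(246,276,310): print(u,gray[160:222:1,u])
for u,v,z in((280,168.5,.082),(280,213.5,.082)): print(ray(g,u,v,z).round(4))
```

```text
yel [279.8  41.9] [0.5399 0.1448 0.11  ]
grn [269.  151.6] [0.5447 0.0736 0.11  ]
80 [108 110 110 109 107 109 115 125 129 126  99  92  93 106 132 144 150 158
 162 165 164 165 164 165] [164 165 164 166 164 157 148 142 121  98  91  90  97 119 127 121 107 105
 105 105 105 105 103 106]
120 [155 152 152 152 150 149 151 160 179 189 178 139 128 134 128 118 128 140
 149 159 163 163 165 164] [162 162 163 162 160 154 144 134 109  91  95 119 129 125 105 103 103 104
 101 101 102 103 102 101]
190 [154 152 151 150 151 153 152 152 148 149 177 189 176 142 129 130 132 132
 121  86  72  87  99  99] [ 79  82 110 128 128 126 124 118 108 132 164 135 110 105 106 107 105 109
 105 103 105 109 123 146]
230 [153 151 150 147 147 151 152 151 150 146 149 175 189 178 140 125 126 124
 132 171 202 218 219 220] [220 220 202 180 149 106  94 121 131 125 108 104 105 105 106 108 107 107
 107 110 123 148 151 151]
246 [220 219 220 220 220 220 221 207 183 129 100  95  98  98  97 100  98  97
 100  98  99  96  99  98  97  99  97  96  96  96  97  99  98  97  98  96
  98 101 108 109 109 111 110 110 111 109 107 107 107 106 103 103 109 138
 170 191 207 219 221 219 220 221]
276 [222 220 219 220 220 220 220 210 192 172 190 218 221 219 220 218 220 220
 220 219 220 220 219 220 219 220 220 220 220 222 207 176 165 167 161 119
 100 102 104 103 106 103 105 109 104 102 104 104 105 105 105 103 105 112
 144 176 197 210 221 220 220 220]
310 [162 159 160 160 160 159 160 155 145 132 118 126 130 129 128 128 131 129
 128 128 128 130 128 129 131 129 128 127 130 124 103  92  94  95  94  95
 100 103 102 103 102 103 103 102 104 104 104 103 101 103 104 103 102 103
 116 151 182 196 208 219 219 220]
[0.5554 0.0584 0.082 ]
[0.5617 0.0221 0.082 ]
```

```bash
python3 -m crank '[[[0.002,0.001,0.03],0],[[0.002,0.001,0.06],0],[[0.002,0.001,0.09],0],[[0.002,0.001,0.11],0],[[0.002,0.001,0.125],0],[[0.002,0.001,0.14],0],[[0.002,0.001,0.15],0],[[0.002,0.001,0.16],0],[[0.002,0.001,0.17],0],[[0.002,0.001,0.17],0],[[0.002,0.001,0.17],0]]'
python3 -c "
from h import *
delta([.557,.040,.072],99.5)"
```

```text
clock: 2.57
ee_pos: [0.5567, 0.0391, 0.0721]
eef_rot: [-180.0, -0.0, 99.5]
contact_force: [0.3, -0.3, -0.1]
gripper_width: -0.0
finger_force: 0.0
shift [0.0008 0.0005 0.0001] turn -0.0 at [0.5567 0.0391 0.0721] [-1.7996e+02 -1.0000e-02  9.9480e+01] F [ 0.3 -0.3 -0.1] t 2.57
```

```bash
python3 -m crank '[[[0.003,0,0],0],[[0.005,0,0],0],[[0.006,0,0],0],[[0.007,0,0],0],[[0.008,0,0],0],[[0.009,0,0],0],[[0.010,0,0],0],[[0.010,0,0],0]]'
python3 -m crank '[[[0.0005,0,0],0],[[0.001,0,0],0],[[0.0015,0,0],0],[[0.002,0,0],0],[[0.002,0,0],0]]'
```

```text
clock: 3.23
ee_pos: [0.5556, 0.0492, 0.0726]
eef_rot: [179.9, 0.0, 99.5]
contact_force: [-0.7, -1.1, 0.9]
gripper_width: -0.001
finger_force: 0.8
clock: 3.65
ee_pos: [0.5551, 0.051, 0.0724]
eef_rot: [180.0, 0.0, 99.5]
contact_force: [0.7, -3.4, 1.8]
gripper_width: 0.001
finger_force: 1.8
```

```bash
python3 -m crank '[[[0.0005,0,0],0],[[0.001,0,0],0],[[0.001,0,0],0]]'
python3 -m crank '[[[0.0005,0,0],0],[[0.001,0,0],0],[[0.001,0,0],0]]'
```

```text
clock: 3.9
ee_pos: [0.5558, 0.0513, 0.0724]
eef_rot: [179.9, 0.1, 99.5]
contact_force: [1.9, -6.5, 0.7]
gripper_width: 0.001
finger_force: 3.0
clock: 4.15
ee_pos: [0.5561, 0.0515, 0.0725]
eef_rot: [179.8, 0.2, 99.6]
contact_force: [2.3, -8.4, 0.4]
gripper_width: 0.003
finger_force: 4.4
```

```bash
python3 -m crank '[[[-0.004,0,0],0],[[-0.010,0,0],0],[[-0.015,0,0],0],[[-0.018,0,0],0],[[-0.020,0,0],0],[[-0.0215,0,0],0],[[-0.023,0,0],0],[[-0.0245,0,0],0],[[-0.026,0,0],0],[[-0.0275,0,0],0],[[-0.029,0,0],0],[[-0.030,0,0],0]]'
python3 -m crank '[[[-0.001,0,0],0],[[-0.002,0,0],0],[[-0.003,0,0],0],[[-0.004,0,0],0],[[-0.005,0,0],0],[[-0.005,0,0],0]]'
```

```text
clock: 5.15
ee_pos: [0.5594, 0.0236, 0.0723]
eef_rot: [-180.0, -0.0, 99.5]
contact_force: [-0.8, 0.9, -1.1]
gripper_width: 0.0
finger_force: 0.6
clock: 5.65
ee_pos: [0.5604, 0.0184, 0.0723]
eef_rot: [180.0, 0.0, 99.5]
contact_force: [-0.0, 0.9, -0.6]
gripper_width: -0.001
finger_force: 0.2
```

```bash
python3 -c "
from h import *
g=get_image('top');np.savez('top1.npz',**g);im=g['color']
for n,lo,hi in(('red',(0,180,120),(5,255,255)),('yel',(20,150,120),(28,255,255)),('grn',(55,120,50),(85,255,255))):
    for a,c,s in blobs(mask(im,lo,hi)):
        if 200<c[1]<300: print(n,a,c.round(1),ray(g,*c,.11).round(4))
g=get_image('wrist');np.savez('w2.npz',**g);cv2.imwrite('pics/w2.png',np.hstack([g['color'][:,200:360],im[170:270,190:330].repeat(4,0).repeat(4,1)[:400].__array__()[:400,:].copy() if 0 else cv2.resize(im[180:260,190:350],(560,420))])[:,:,::-1])
delta([.557,.040,.072],99.5)"
```

```text
shift [0.0218 0.0002 0.0003] turn 0.0 at [0.5604 0.0185 0.0723] [1.7999e+02 1.0000e-02 9.9510e+01] F [-0.1 -0.1 -0.7] t 5.75
```

View pics/w2.png

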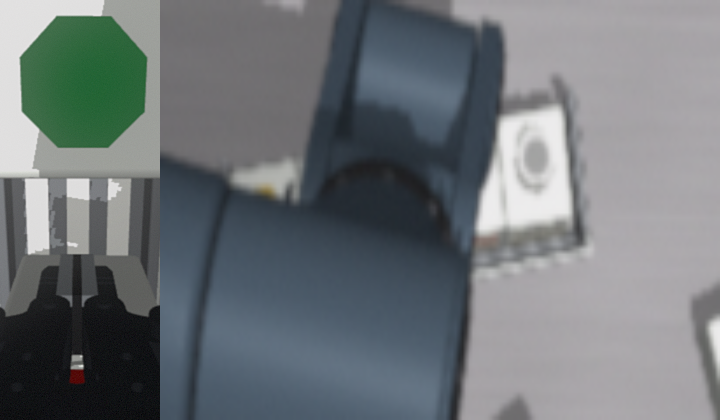

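The wrist view on the left shows green clear of the gripper. The top view on the right shows the white bottle close to the right end plate, with the arm hiding most of the rest. I'll keep nudging right.

```bash
python3 -m crank '[[[-0.001,0,0],0],[[-0.002,0,0],0],[[-0.003,0,0],0],[[-0.003,0,0],0]]'
python3 -m crank '[[[-0.001,0,0],0],[[-0.002,0,0],0],[[-0.002,0,0],0]]'
```

```text
clock: 6.08
ee_pos: [0.5609, 0.0155, 0.0724]
eef_rot: [180.0, 0.0, 99.5]
contact_force: [-0.5, 0.5, 1.1]
gripper_width: 0.002
finger_force: 0.4
clock: 6.33
ee_pos: [0.5612, 0.0136, 0.0723]
eef_rot: [180.0, 0.0, 99.5]
contact_force: [0.3, 0.4, 0.4]
gripper_width: -0.006
finger_force: 0.4
```

```bash
python3 -m crank '[[[-0.001,0,0],0],[[-0.0015,0,0],0],[[-0.0015,0,0],0]]'
python3 -m crank '[[[-0.001,0,0],0],[[-0.0015,0,0],0],[[-0.0015,0,0],0]]'
```

```text
clock: 6.58
ee_pos: [0.5607, 0.0131, 0.0724]
eef_rot: [-179.9, -0.1, 99.5]
contact_force: [-0.8, 5.2, 1.9]
gripper_width: -0.001
finger_force: 2.4
clock: 6.83
ee_pos: [0.5606, 0.013, 0.0724]
eef_rot: [-179.9, -0.2, 99.4]
contact_force: [-0.8, 9.6, 2.7]
gripper_width: -0.002
finger_force: 4.8
```

Both sides are now closed up, with stops at TCP y=0.0515 on the left and 0.013 on the right. That gives a gap of about 61 mm centred at y≈0.032. I'm raising the tool and looking at the opened gap.

```bash
python3 -m crank '[[[0.006,0,0],0],[[0.01,0,-0.02],0],[[0.01,0,-0.06],0],[[0.01,0,-0.10],0],[[-0.01,0,-0.14],0],[[-0.03,0,-0.17],0],[[-0.03,0,-0.17],0],[[-0.03,0,-0.17],0]]'
python3 - <<'E'
from h import *
delta([.557,.040,.242],99.5)
g=get_image('wrist');np.savez('w3.npz',**g);cv2.imwrite('pics/w3.png',g['color'][:,:,::-1])
E
```

```text
clock: 7.5
ee_pos: [0.5685, -0.0205, 0.2449]
eef_rot: [179.6, 0.2, 99.4]
contact_force: [-0.7, 1.2, -0.2]
gripper_width: 0.004
finger_force: 0.0
shift [ 0.0616 -0.0014  0.0029] turn -0.001 at [ 0.5685 -0.0205  0.2449] [179.65   0.21  99.42] F [-0.7  1.2 -0.2] t 7.5
```

View pics/w3.png

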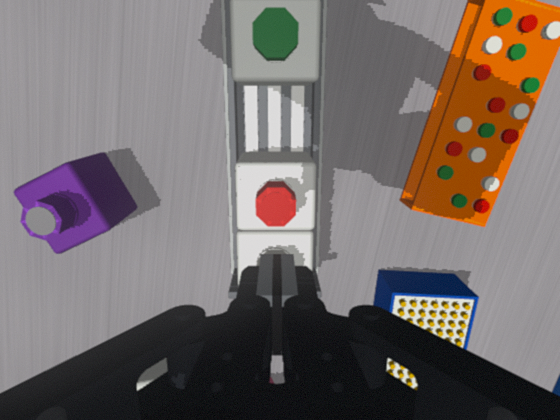

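The gap is now wide, from green's edge at v≈80 to red's at v≈162, with the runners at u 243–310 between them. I'll measure its centre line and yaw.

Run:
```python
from h import *
g=np.load("w3.npz");im=g["color"]
P={}
for n,lo,hi in(("grn",(55,100,30),(85,255,255)),("red",(0,120,90),(8,255,255))):
    b=max(blobs(mask(np.ascontiguousarray(im[:235,236:316]),lo,hi)),key=lambda x:x[0]);c=b[1]+[236,0];P[n]=ray(g,*c,.11);print(n,b[0],c.round(1),P[n].round(4))
gray=cv2.cvtColor(im,cv2.COLOR_RGB2GRAY)
for v in(95,125,150): print(v,gray[v,220:262],gray[v,300:334])
print(gray[74:88,252],gray[74:88,300],gray[154:170,252],gray[154:170,300])
for u,v in((275,80),(275,162)): print(ray(g,u,v,.082).round(4))
# bottle new: minAreaRect etc in top0
t=np.load("top0.npz");c=t["color"][222:272,335:385];h=cv2.cvtColor(c,cv2.COLOR_RGB2HSV)
print(h[25,:,2]);print(h[25,:,1])
```

```text
grn 1824 [275.1  32.7] [0.5499 0.0905 0.11  ]
red 1318 [275.5 205.7] [ 0.5693 -0.0251  0.11  ]
95 [150 152 150 152 164 182 185 174 142 128 129 129 133 126  90  70  78  93
  96  96  96  94  90 112 173 214 222 219 219 218 219 219 219 219 220 223
 216 168 133 128 131 131] [169 170 171 164 116  90  90  92  92  93  91  84  67  64  79  89  92  90
  89  88  94 118 127 120 101  97 102 104 105 106 102 103 104 102]
125 [150 151 153 149 149 155 178 185 177 143 128 131 130 132 125  92  72  78
  93  97  97  96  95  91 115 183 217 221 220 220 220 219 219 219 221 221
 219 192 143 129 130 131] [218 222 216 172 133 124 129 126 126 128 124  94  69  74  88  92  90  90
  88  93 118 127 120 104 102 104 101 105 105 105 107 104 102 105]
150 [150 148 147 147 150 149 159 180 188 174 142 130 130 129 129 120  87  73
  85  97  99  96  93  94 104 153 209 223 221 216 214 215 209 177 166 175
 179 163 118  95  96  95] [168 169 160 115  92  95  92  95  95  94  82  67  82 114 124 119  99  94
  96 119 128 125 108 102 107 107 104 104 105 104 107 102 103 103]
[164 164 161 155 145 139 128 112 100  95 101 147 210 223] [163 164 161 154 145 135 124 109  97  93  96 124 164 172] [104 106 105 106 106 108 104 108 135 172 194 209 221 219 219 220] [102 103 104 104 104 104 103 107 142 177 194 204 211 221 220 220]
[0.5544 0.0631 0.082 ]
[0.5644 0.0025 0.082 ]
[118 118 119 117 117 117 115 116 114 108 103 103 113 162 208 219 217 202
 160 131 173 204 199 201 203 203 202 201 199 188 173 173 170 143 119 117
 118 128 139 142 139 131 117 114 114 114 113 115 114 115]
[  6   6   9   7   7   7   4   4   4   2   5   7   7   6   4   1   1   1
  10  97 187 194 194 194 193 195 192 193 194 176  93  19   3   4   6   7
   6   4   4   4   6   6   7   4   4   7   7   4   4   4]
```

```bash
python3 -c "
from h import *
delta([.4706,-.262,.262],22)"
```

```text
shift [-0.2234 -0.1346 -0.0192] turn 1.352 at [ 0.5667 -0.0195  0.2428] [1.7993e+02 6.0000e-02 9.9450e+01] F [ 0.3 -0.1  0.2] t 7.55
```

```bash
python3 -m crank '[[[-0.223,-0.135,-0.019],1.35],[[-0.223,-0.135,-0.019],1.35],[[-0.223,-0.135,-0.019],1.35],[[-0.223,-0.135,-0.019],1.35],[[-0.223,-0.135,-0.019],1.35],[[-0.223,-0.135,-0.019],1.35],[[-0.223,-0.135,-0.019],1.35],[[-0.223,-0.135,-0.019],1.35],[[-0.223,-0.135,-0.019],1.35],[[-0.223,-0.135,-0.019],1.35],[[-0.223,-0.135,-0.019],1.35],[[-0.223,-0.135,-0.019],1.35]]' 0.06
python3 -m crank '[[[0,0,0],0],[[0,0,0],0],[[0,0,0],0]]'
python3 - <<'E'
from h import *
delta([.4706,-.262,.262],22)
g=get_image('wrist');np.savez('w4.npz',**g);cv2.imwrite('pics/w4.png',g['color'][:,:,::-1])
E
```

```text
clock: 8.55
ee_pos: [0.4693, -0.2598, 0.259]
eef_rot: [-179.8, 0.1, 22.1]
contact_force: [0.2, -0.0, 0.2]
gripper_width: 0.702
finger_force: 0.0
clock: 8.8
ee_pos: [0.4701, -0.2606, 0.2606]
eef_rot: [-179.9, 0.0, 22.3]
contact_force: [0.0, 0.5, -0.6]
gripper_width: 0.701
finger_force: 0.0
shift [-0.0001  0.0015 -0.0014] turn 0.005 at [ 0.4701 -0.2606  0.2606] [-1.7993e+02  4.0000e-02  2.2270e+01] F [ 0.   0.5 -0.6] t 8.8
```

View pics/w4.png

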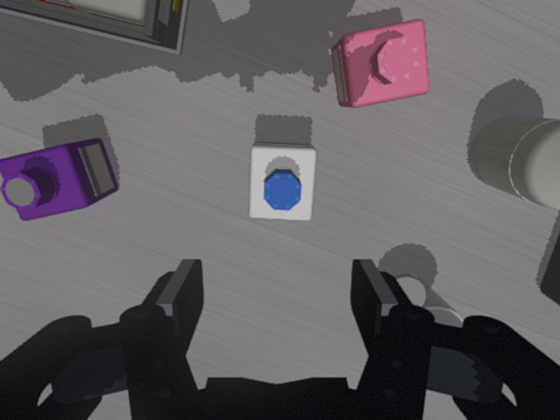

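The blue-capped bottle is centred in the wrist view, cap at (283,190), shoulder spanning u 250–316 and v 145–220. Its long (66 mm) side lies along tool x, so the fingers close across its 58 mm side. Next I'll measure the cap centre and yaw.

Run:
```python
from h import *
g=np.load("w4.npz");im=g["color"]
sub=np.ascontiguousarray(im[130:235,235:330])
b=max(blobs(mask(sub,(105,120,50),(125,255,255))),key=lambda x:x[0]);c=b[1]+[235,130];print("cap",c.round(1),ray(g,*c,.1).round(4))
gray=cv2.cvtColor(sub,cv2.COLOR_RGB2GRAY).astype(float)
L,Rr=[],[]
for v in range(30,82,4):
    d=np.diff(cv2.GaussianBlur(gray,(3,3),0)[v]);L.append(ray(g,235+np.argmax(d[:30])+.5,130+v,.072));Rr.append(ray(g,235+60+np.argmin(d[60:])+.5,130+v,.072))
for E in(L,Rr):
    E=np.array(E)[:,:2];x,y,*_=cv2.fitLine(E.astype(np.float32),cv2.DIST_HUBER,0,.001,.001)[:2].ravel();print(np.degrees(np.arctan(y/x)),E.mean(0).round(4))
delta([*ray(g,*c,.1)[:2],.088],22)
```

```text
cap [282.2 190.8] [ 0.4729 -0.2643  0.1   ]
19.193949 [ 0.4619 -0.239 ]
19.171562 [ 0.4828 -0.2899]
shift [0.0012 0.0043 0.1729] turn 0.004 at [ 0.4702 -0.2607  0.2609] [-1.7996e+02  2.0000e-02  2.2250e+01] F [ 0.  -0.3 -0.1] t 8.85
```

```bash
python3 -m crank '[[[0.001,0.004,0.04],0.053],[[0.001,0.004,0.08],0.053],[[0.001,0.004,0.11],0.053],[[0.001,0.004,0.135],0.053],[[0.001,0.004,0.15],0.053],[[0.001,0.004,0.16],0.053],[[0.001,0.004,0.168],0.053],[[0.001,0.004,0.173],0.053],[[0.001,0.004,0.173],0.053],[[0.001,0.004,0.173],0.053]]'
python3 -m crank '[[[0,0,0],0],[[0,0,0],0],[[0,0,0],0],[[0,0,0],0],[[0,0,0],0],[[0,0,0],0],[[0,0,0],0],[[0,0,0],0],[[0,0,0],0],[[0,0,0],0]]' 0.0
python3 -m crank '[[[0,0,-0.01],0],[[0,0,-0.03],0],[[0,0,-0.06],0],[[0,0,-0.09],0],[[0,0,-0.12],0],[[0,0,-0.14],0],[[0,0,-0.14],0]]'
python3 -c "
from h import *
delta([.5595,.0325,.23],9.5)"
```

```text
clock: 9.68
ee_pos: [0.4732, -0.2647, 0.0889]
eef_rot: [179.9, -0.0, 19.1]
contact_force: [-0.2, 0.1, 0.7]
gripper_width: 0.698
finger_force: 0.0
clock: 10.52
ee_pos: [0.4731, -0.2646, 0.0894]
eef_rot: [179.9, -0.1, 19.1]
contact_force: [-0.9, 1.8, 5.2]
gripper_width: 0.333
finger_force: 59.8
clock: 11.1
ee_pos: [0.4748, -0.2661, 0.2331]
eef_rot: [179.5, -0.3, 19.1]
contact_force: [0.3, 0.0, -2.5]
gripper_width: 0.335
finger_force: 59.8
shift [ 0.1779 -0.2543  0.0031] turn 0.168 at [ 0.4748 -0.2661  0.2331] [179.5   -0.28  19.14] F [ 0.3  0.  -2.5] t 11.1
```

```bash
python3 -m crank '[[[0.178,-0.254,0.003],0.168],[[0.178,-0.254,0.003],0.168],[[0.178,-0.254,0.003],0.168],[[0.178,-0.254,0.003],0.168],[[0.178,-0.254,0.003],0.168],[[0.178,-0.254,0.003],0.168],[[0.178,-0.254,0.003],0.168],[[0.178,-0.254,0.003],0.168],[[0.178,-0.254,0.003],0.168],[[0.178,-0.254,0.003],0.168],[[0.178,-0.254,0.003],0.168],[[0.178,-0.254,0.003],0.168]]'
python3 - <<'E'
from h import *
delta([.5595,.0325,.23],9.5)
g=get_image('wrist');np.savez('w5.npz',**g);s=get_image('side')
cv2.imwrite('pics/w5.png',np.hstack([g['color'][:,150:420],cv2.resize(s['color'][130:310,220:370],(350,420))])[:,:,::-1])
E
```

```text
clock: 12.1
ee_pos: [0.557, 0.0328, 0.2246]
eef_rot: [-180.0, 0.1, 9.4]
contact_force: [-0.9, -0.4, -3.6]
gripper_width: 0.333
finger_force: 60.2
shift [ 0.0024  0.0007 -0.0054] turn -0.001 at [0.557  0.0328 0.2246] [-1.80e+02  1.00e-01  9.42e+00] F [-0.9 -0.4 -3.6] t 12.1
```

View pics/w5.png

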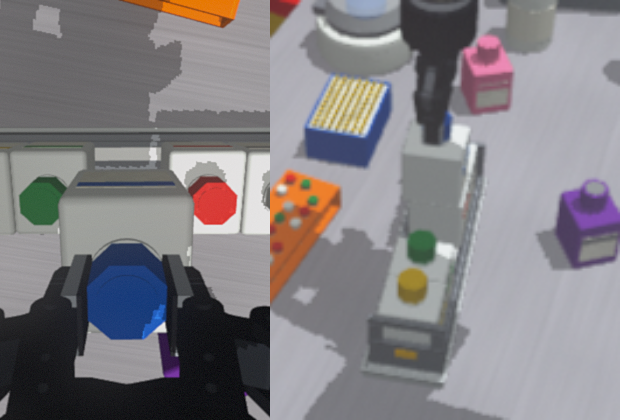

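The bottle hangs upright and square over the gap, with green and red visible on either side of it in the wrist view. Before lowering I'll check the cross-rack centring.

Run:
```python
from h import *
a=np.deg2rad(9.5);ex=np.array([np.cos(a),np.sin(a)]);ey=np.array([-ex[1],ex[0]])
T=np.array([.5595,.0325])
g=np.load("w3.npz")
for (l,r,v) in((235.5,312.5,95),(236.3,311.7,125),(237,311,150)):
    A=ray(g,l,v,.028);B=ray(g,r,v,.028);m=(A+B)[:2]/2
    print("rail mid x-off",((m-T)@ex).round(4),"width",np.linalg.norm(A-B).round(4))
g=np.load("w5.npz")
m=mask(np.ascontiguousarray(g["color"][240:345,232:330]),(100,120,40),(125,255,255));b=max(blobs(m),key=lambda x:x[0]);print(b[1:])
c=b[1]+[232,240];z=.2246+.0115;p=ray(g,*c,z);print("cap-TCP in x,y tray",(p[:2]-[.557,.0328])@ex,(p[:2]-[.557,.0328])@ey)
delta([.5595,.0325,.18],9.5)
```

```text
rail mid x-off -0.0008 width 0.0687
rail mid x-off -0.0009 width 0.0687
rail mid x-off -0.0009 width 0.0687
(array([44.65858586, 52.25687646]), array([   4,    4,   82,   95, 6435], dtype=int32))
cap-TCP in x,y tray 0.004295092662720681 -0.0001329878362294641
shift [0.0021 0.0004 0.045 ] turn -0.002 at [0.5573 0.0326 0.225 ] [-1.80e+02  4.00e-02  9.38e+00] F [-0.5 -0.2 -2.1] t 12.2
```

Run:
```python
from h import *
a=np.deg2rad(9.5);ex=np.array([np.cos(a),np.sin(a)]);ey=np.array([-ex[1],ex[0]])
g=np.load("w5.npz");d=g["depth"];v,u=np.mgrid[0:420,0:560];K=g["camera_matrix"]
P=np.stack([(u-K[0,2])/K[0,0]*d,(v-K[1,2])/K[1,1]*d,d],-1);W=(P-g["t"])@g["R"]
q=W[150:345,190:370];z=q[...,2][d[150:345,190:370]>0]
h,e=np.histogram(z,np.arange(.19,.25,.002));print(list(zip(e.round(3),h)))
for lo,hi in((.2,.214),(.229,.242)):
    m=(q[...,2]>lo)&(q[...,2]<hi);X=(q[m][:,:2]-[.557,.0328]);print(lo,m.sum(),np.percentile(X@ex,[0.5,50,99.5]).round(4),np.percentile(X@ey,[0.5,50,99.5]).round(4))
```

```text
[(np.float64(0.19), np.int64(110)), (np.float64(0.192), np.int64(123)), (np.float64(0.194), np.int64(124)), (np.float64(0.196), np.int64(140)), (np.float64(0.198), np.int64(122)), (np.float64(0.2), np.int64(151)), (np.float64(0.202), np.int64(444)), (np.float64(0.204), np.int64(2553)), (np.float64(0.206), np.int64(4631)), (np.float64(0.208), np.int64(86)), (np.float64(0.21), np.int64(208)), (np.float64(0.212), np.int64(119)), (np.float64(0.214), np.int64(132)), (np.float64(0.216), np.int64(173)), (np.float64(0.218), np.int64(224)), (np.float64(0.22), np.int64(246)), (np.float64(0.222), np.int64(304)), (np.float64(0.224), np.int64(299)), (np.float64(0.226), np.int64(298)), (np.float64(0.228), np.int64(350)), (np.float64(0.23), np.int64(327)), (np.float64(0.232), np.int64(825)), (np.float64(0.234), np.int64(4582)), (np.float64(0.236), np.int64(424)), (np.float64(0.238), np.int64(270)), (np.float64(0.24), np.int64(258)), (np.float64(0.242), np.int64(274)), (np.float64(0.244), np.int64(194)), (np.float64(0.246), np.int64(225))]
0.2 8192 [-0.0317  0.0201  0.032 ] [-0.0283  0.0001  0.0286]
0.229 6868 [-0.0158  0.0037  0.0142] [-0.0273 -0.0001  0.0272]
```

```bash
python3 -m crank '[[[0.0014,0.0004,0.01],0],[[0.0014,0.0004,0.02],0],[[0.0014,0.0004,0.03],0],[[0.0014,0.0004,0.038],0],[[0.0014,0.0004,0.041],0],[[0.0014,0.0004,0.041],0],[[0.0014,0.0004,0.041],0],[[0.0014,0.0004,0.041],0]]'
python3 -c "
from h import *
delta([.5588,.0324,.16],9.5)"
```

```text
clock: 12.87
ee_pos: [0.5595, 0.0338, 0.1846]
eef_rot: [180.0, -0.0, 9.5]
contact_force: [0.4, -0.2, -2.7]
gripper_width: 0.33
finger_force: 60.2
shift [-0.0009  0.0013  0.0246] turn 0.0 at [0.5595 0.0338 0.1846] [ 1.7999e+02 -4.0000e-02  9.5100e+00] F [ 0.4 -0.2 -2.7] t 12.87
```

```bash
python3 -m crank '[[[-0.0008,0.0013,0],0],[[-0.0008,0.0013,0],0],[[-0.0008,0.0013,0],0]]'
python3 -m crank '[[[0,0,0.002],0],[[0,0,0.004],0],[[0,0,0.006],0],[[0,0,0.006],0]]'
python3 -c "
from h import *
delta([.5588,.0324,.16],9.5)"
```

```text
clock: 13.12
ee_pos: [0.5587, 0.0323, 0.1847]
eef_rot: [180.0, -0.0, 9.5]
contact_force: [0.1, 0.5, -2.3]
gripper_width: 0.336
finger_force: 60.2
clock: 13.45
ee_pos: [0.5582, 0.0324, 0.1778]
eef_rot: [-180.0, 0.1, 9.5]
contact_force: [-0.4, 0.5, -2.3]
gripper_width: 0.337
finger_force: 60.2
shift [0.0006 0.0001 0.0178] turn -0.0 at [0.5582 0.0324 0.1778] [-1.7998e+02  6.0000e-02  9.5000e+00] F [-0.4  0.5 -2.3] t 13.45
```

Base is at about 0.088, just above the neighbours' shoulders. I'm lowering slowly.

```bash
python3 -m crank '[[[0,0,0.002],0],[[0,0,0.004],0],[[0,0,0.006],0],[[0,0,0.006],0]]'
python3 -m crank '[[[0,0,0.001],0],[[0,0,0.002],0],[[0,0,0.003],0],[[0,0,0.003],0]]'
```

```text
clock: 13.78
ee_pos: [0.5582, 0.0324, 0.1718]
eef_rot: [-180.0, 0.1, 9.5]
contact_force: [-0.3, -0.1, -2.1]
gripper_width: 0.336
finger_force: 60.2
clock: 14.12
ee_pos: [0.5585, 0.0324, 0.1691]
eef_rot: [-180.0, 0.0, 9.5]
contact_force: [0.0, 0.4, -3.3]
gripper_width: 0.338
finger_force: 60.2
```

```bash
python3 -m crank '[[[0,0,0.001],0],[[0,0,0.002],0],[[0,0,0.003],0],[[0,0,0.004],0],[[0,0,0.004],0]]'
python3 -m crank '[[[0,0,0.0015],0],[[0,0,0.003],0],[[0,0,0.0045],0],[[0,0,0.006],0],[[0,0,0.008],0],[[0,0,0.01],0],[[0,0,0.01],0]]'
```

```text
clock: 14.53
ee_pos: [0.5584, 0.0324, 0.1651]
eef_rot: [-180.0, 0.0, 9.5]
contact_force: [-0.4, 0.2, -1.2]
gripper_width: 0.338
finger_force: 60.2
clock: 15.12
ee_pos: [0.5582, 0.0324, 0.1548]
eef_rot: [-180.0, 0.1, 9.5]
contact_force: [-0.7, 0.3, -2.3]
gripper_width: 0.336
finger_force: 60.2
```

```bash
python3 -m crank '[[[0,0,0.002],0],[[0,0,0.004],0],[[0,0,0.006],0],[[0,0,0.008],0],[[0,0,0.010],0],[[0,0,0.012],0],[[0,0,0.012],0]]'
python3 -m crank '[[[0,0,0.002],0],[[0,0,0.004],0],[[0,0,0.006],0],[[0,0,0.008],0],[[0,0,0.010],0],[[0,0,0.012],0],[[0,0,0.013],0],[[0,0,0.014],0],[[0,0,0.014],0]]'
python3 -c "
from h import *
delta([.5588,.0324,.16],9.5)"
```

```text
clock: 15.7
ee_pos: [0.5582, 0.0324, 0.1428]
eef_rot: [-180.0, 0.1, 9.5]
contact_force: [-0.0, -0.2, -2.5]
gripper_width: 0.334
finger_force: 60.2
clock: 16.45
ee_pos: [0.5584, 0.0324, 0.1291]
eef_rot: [-180.0, 0.0, 9.5]
contact_force: [-0.0, 0.5, -2.5]
gripper_width: 0.335
finger_force: 60.2
shift [ 0.0004  0.     -0.0309] turn 0.0 at [0.5584 0.0324 0.1291] [-1.7999e+02  2.0000e-02  9.5000e+00] F [-0.   0.5 -2.5] t 16.45
```

Base is at about 0.039. I'm easing past the rails, then down onto the runners.

```bash
python3 -m crank '[[[0,0,0.002],0],[[0,0,0.004],0],[[0,0,0.006],0],[[0,0,0.008],0],[[0,0,0.010],0],[[0,0,0.012],0],[[0,0,0.013],0],[[0,0,0.014],0],[[0,0,0.014],0]]'
python3 -m crank '[[[0,0,0.001],0],[[0,0,0.002],0],[[0,0,0.003],0],[[0,0,0.004],0],[[0,0,0.005],0],[[0,0,0.006],0],[[0,0,0.007],0],[[0,0,0.008],0],[[0,0,0.009],0],[[0,0,0.01],0],[[0,0,0.011],0],[[0,0,0.011],0]]'
```

```text
clock: 17.2
ee_pos: [0.5585, 0.0324, 0.1151]
eef_rot: [-180.0, 0.0, 9.5]
contact_force: [-0.5, 0.7, -2.9]
gripper_width: 0.335
finger_force: 60.2
clock: 18.2
ee_pos: [0.5584, 0.0324, 0.1041]
eef_rot: [-180.0, 0.0, 9.5]
contact_force: [-0.4, -0.2, -3.0]
gripper_width: 0.334
finger_force: 60.2
```

```bash
python3 -m crank '[[[0,0,0.001],0],[[0,0,0.002],0],[[0,0,0.003],0],[[0,0,0.003],0]]'
python3 -m crank '[[[0,0,0.0005],0],[[0,0,0.001],0],[[0,0,0.001],0]]'
python3 -m crank '[[[0,0,0.0005],0],[[0,0,0.0005],0]]'
```

```text
clock: 18.53
ee_pos: [0.5585, 0.0323, 0.1011]
eef_rot: [-180.0, 0.0, 9.5]
contact_force: [-1.0, -0.0, -2.9]
gripper_width: 0.335
finger_force: 60.2
clock: 18.78
ee_pos: [0.5585, 0.0324, 0.1003]
eef_rot: [-180.0, 0.0, 9.5]
contact_force: [0.5, 0.8, -2.0]
gripper_width: 0.336
finger_force: 60.2
clock: 18.95
ee_pos: [0.5585, 0.0323, 0.0998]
eef_rot: [-180.0, 0.0, 9.5]
contact_force: [0.3, -0.7, -1.6]
gripper_width: 0.335
finger_force: 60.2
```

```bash
python3 -m crank '[[[0,0,0.0005],0],[[0,0,0.0005],0]]'
python3 -m crank '[[[0,0,0.0005],0],[[0,0,0.0005],0]]'
python3 -m crank '[[[0,0,0.0005],0],[[0,0,0.0005],0]]'
```

```text
clock: 19.12
ee_pos: [0.5586, 0.0324, 0.0995]
eef_rot: [-180.0, -0.0, 9.5]
contact_force: [-0.5, 0.3, -0.9]
gripper_width: 0.338
finger_force: 60.3
clock: 19.28
ee_pos: [0.5586, 0.0324, 0.0994]
eef_rot: [180.0, -0.0, 9.5]
contact_force: [-1.6, 0.3, 3.7]
gripper_width: 0.336
finger_force: 60.8
clock: 19.45
ee_pos: [0.5586, 0.0325, 0.0994]
eef_rot: [180.0, -0.0, 9.5]
contact_force: [-0.9, 1.4, 7.1]
gripper_width: 0.335
finger_force: 61.4
```

It's home: TCP stopped at 0.0994, as predicted, with force rising. I'm unloading and releasing with a small opening so the fingers stay clear of the neighbouring caps.

```bash
python3 -m crank '[[[0,0,-0.001],0],[[0,0,-0.001],0]]'
python3 -m crank '[[[0,0,0],0],[[0,0,0],0],[[0,0,0],0],[[0,0,0],0],[[0,0,0],0]]' 0.042
python3 -m crank '[[[0,0,-0.005],0],[[0,0,-0.015],0],[[0,0,-0.03],0],[[0,0,-0.05],0],[[0,0,-0.08],0],[[0,0,-0.11],0],[[0,0,-0.14],0],[[0,0,-0.14],0],[[0,0,-0.14],0]]'
python3 - <<'E'
from h import *
g=get_image('wrist');s=get_image('side')
cv2.imwrite('pics/end.png',np.hstack([g['color'][:,100:450],cv2.resize(s['color'][150:310,220:370],(400,420))])[:,:,::-1])
d=g["depth"];v,u=np.mgrid[0:420,0:560];K=g["camera_matrix"]
P=np.stack([(u-K[0,2])/K[0,0]*d,(v-K[1,2])/K[1,1]*d,d],-1);W=(P-g["t"])@g["R"]
for n,lo,hi in(("blue",(105,120,50),(125,255,255)),("grn",(55,100,30),(85,255,255)),("red",(0,120,90),(8,255,255))):
    for a,c,st in blobs(mask(g["color"],lo,hi),300):print(n,a,c.round(0),ray(g,*c,.11).round(4),"z",W[int(c[1]),int(c[0])].round(4))
delta([.5588,.0324,.24],9.5)
E
```

```text
clock: 19.62
ee_pos: [0.5588, 0.0323, 0.0994]
eef_rot: [180.0, -0.0, 9.5]
contact_force: [-1.1, 0.4, 3.4]
gripper_width: 0.334
finger_force: 60.8
clock: 20.03
ee_pos: [0.5586, 0.0323, 0.0992]
eef_rot: [-180.0, 0.0, 9.5]
contact_force: [0.7, -0.0, 0.2]
gripper_width: 0.491
finger_force: 0.0
clock: 20.78
ee_pos: [0.5598, 0.0322, 0.2423]
eef_rot: [179.9, -0.3, 9.5]
contact_force: [-0.3, 0.4, -0.3]
gripper_width: 0.49
finger_force: 0.0
blue 2737 [488.  37.] [ 0.6921 -0.0859  0.11  ] z [ 0.7074 -0.1153  0.0495]
blue 1308 [275. 204.] [0.5587 0.0328 0.11  ] z [0.5588 0.0336 0.109 ]
grn 1279 [195. 202.] [0.5506 0.0903 0.11  ] z [0.5507 0.0909 0.1085]
red 1347 [356. 201.] [ 0.5703 -0.0255  0.11  ] z [ 0.5705 -0.0251  0.1101]
shift [ 0.001   0.0002 -0.0008] turn 0.0 at [0.5578 0.0325 0.2392] [-1.7998e+02  5.0000e-02  9.5000e+00] F [ 0.7  0.3 -0.5] t 20.88
```

View pics/end.png

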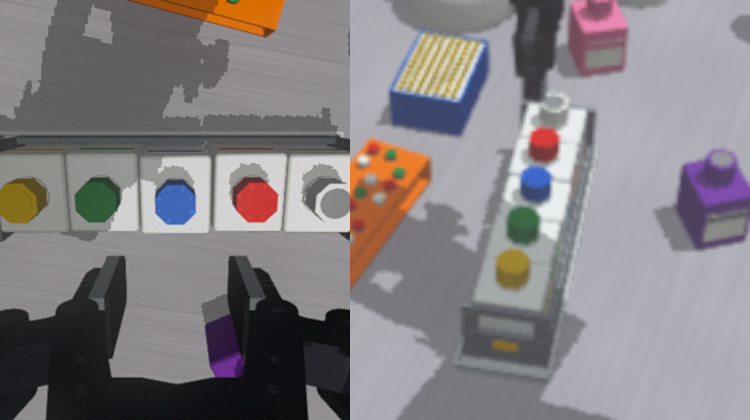

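All five bottles stand level in the row: yellow, green, blue, red, white. The blue cap is in the middle at wrist pixel (275,204), with cap heights of 0.109–0.110, and the gripper is clear above.

```bash
python3 -c "
from workcell import ctrl
print(ctrl.job_done())"
```

```text
the job is handed in; nothing more can be done
None
```

I loaded the blue-capped bottle into the middle of the row, released it and handed the job in at about 21 s; all five bottles stood upright in the last pictures, and the highest push I read was about 10 N, though no verdict was returned.

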